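Seat the turntable deck on its drive and switch it on

ROBOT

A 6-joint arm with a two-finger parallel gripper is mounted at the origin on the work surface. World frame = base frame: x ahead of the robot, y to its left, z up, the work surface at z = 0. Lengths are in mm, angles in rad, forces in N, time in s.
With the tool pointing down it reaches from about 250 to 775 mm from the base axis. Payload 4 kg.
Tool frame: the origin (TCP) lies at the very end of the fingers, on their centre line; the grasp point (between the pads) lies 19 mm behind it; z points along the fingers, y is the line along which they close (so a half turn about z gives the same grasp; the last joint's range is limited). The gripper opens to 94 mm and grips with 3 to 60 N. Pads are 16 mm wide; open, the fingers measure 119 mm over their backs; the gripper's body (75 mm by 177 mm) begins 78 mm behind the grasp point.
Start: joints at [1.212, 0.087, 1.371, -0, 1.684, -0.103], TCP at [139.17, 532.12, 205.506] pointing down, gripper open.
Joint ranges: [-3.1, 3.1], [-0.76, 2.03], [0.27, 2.55], [-1.08, 4.22], [0.17, 2.65], [-2.57, 2.57]. Speed limits (rad/s): [2.79, 2.79, 3.14, 3.14, 3.14, 3.14].

INTERFACE

Orientations are given as [roll, pitch, yaw] about the fixed x, y, z axes, in that order (R = Rz(yaw) Ry(pitch) Rx(roll)).
In Python, from rig import * gives the robot as it stands. The module is installed in compiled form; this text tells all that it offers.
- The arm moves only by the tool send_rows, never from a script. Its argument "motion" is a list of rows, each a list of 3 entries, a list of its own where there are three numbers: the shift along the tool's x, y, z in m, then the turn, a rotation vector about the tool's x, y, z in degrees, then the opening, from 0 (shut) to 1 (fully open). In form: [[[dx, dy, dz], [rx, ry, rz], gripper], ...]. A call has 1 to 5 rows; each row is the pose to reach, as a shift and turn from the pose commanded when the call began, along the tool's axes at that moment; what a row does not reach only later rows make up. A row lasts 1/12 s, in which the tool goes at most 41.7 mm and 7.16 degrees, less where a joint would pass 70% of its speed; a pose out of reach is approached as far as the arm can. A call with a gripper value outside its range is refused whole. The fingers move at their own pace and stop on an object; "grip_force" is the grip in N (left out, the last holds). Time passes only in rows, so rows that repeat a pose let the fingers close. It gives the time, the measured TCP pose, the force, the opening and the grip force at its end, in the units of the state.
- state(): the state, without advancing time (a new reading comes with each control period).
- camera(name): name is "scene" or "top" or "wrist"; returns a dict with "img" (480x640x3 uint8, red, green, blue), "fx", "fy", "cx", "cy" (pixels), "world_to_cam" (4x4, takes a point from world to camera coordinates). Camera axes: x right, y down, z forward; pixel columns grow to the right and rows downward; lengths in mm; the calibration is good to about 2 mm. A picture is of the moment at which its call begins. There is no depth.
- close_job(): hands the job in; it is judged then, once.
Trained networks look in the newest picture that a camera, given by its name, has taken for a name from the list of things; names that differ only in an ending like _2 or _b are one class to them, and where a whole thing is asked for, a point or a joint stands for the part that bears it (a point fixed in the world has none). Each returns a list of dicts, best first, with "conf" (0 to 1); they miss things now and then, are a little off and sometimes report something else, mostly with a low value. They report only what shows in the picture. A call takes as long as a camera call. They do not tell look-alikes from the thing itself.
- masks_of(camera, name): "mask" (480x640 bool, what is visible of it) and "position" ([column, row] in pixels, amid what is visible of it).
The state is a dict: "time_s": time; "joints": joint angles; "joint_velocities": joint speeds; "tau": joint torques, N m; "eef_pos": TCP position; "tool_rot": TCP orientation; "wrist_force": force on the tool from outside, world axes, zero at the start; "wrist_torque": the same for the moment, N m; "grip_width": opening from 0.0 (shut) to 1.0 (fully open); "finger_force": force on a finger pad.
Only numpy, scipy, OpenCV 4.12 (cv2) and the standard library are available. Lean on these libraries where they do the work, as an engineer would, in place of code of your own. Each camera call takes 0.05 s, during which the arm holds its last target. There are 200 camera calls.

TASK

The turntable deck, the metal disc with two studs lying on the layout board, belongs in the round pit of that board: get it into the pit and turn it gently, without forcing it, until it drops over the drive dogs and is fully home, flush with the board. Then throw the isolator's toggle over to its other end to switch the turntable on. Leave the box car and the paint jar standing where they are on the board.

Things in the scene. Friction and masses are not known exactly. Their poses are not given: they have to be found in the camera images.
- board: Fixed pine board, 300 (x) by 420 (y) by 30 mm thick, flat on the table; origin: centre of its underside. Round pit 112.5 mm across at x 0, y +40 mm; an unused square recess 62 mm wide at x -85, y +155 mm; both 16 mm deep with flat floors. Two stub tracks (rails 3 mm high) run outwards from the pit's +y side; the -y half is bare and smooth, as is the way to the pit.
- pit (a point): Point on the round pit's axis, level with the board's top (30 mm above the table); axes as the board. On the pit's floor stand four drive dogs, 8 mm wide (10 mm radially), 6 mm high, 24 mm from the axis, a quarter turn apart. Their angle differs each time and is not measured; the drive does not turn. Until its groove is over the dogs, the disc rides on them 6 mm proud.
- deck: Loose, slippery metal disc, 110 mm across, 16 mm thick, about 0.45 kg; origin: centre of its underside. Two studs on top, 12 mm in diameter, 12 mm high, at x +42 and -42 mm. Underneath a cross groove along its x and y, 12 mm wide, 7 mm deep, fits the dogs every quarter turn. Starts flat on the board's -y part; too wide to grasp: push its edge. In the pit it turns easily (a few N on a stud).
- switch: Fixed isolator, grey box 130 (x) by 72 (y) by 50 mm high on the table, beside the board on its left or its right; origin at the centre of its underside. Its toggle turns about an axis along the switch's own y, 60 mm above the table over the box's centre, between two low steel ears.
- toggle_grip (a point): Centre of the toggle's grip, a black crossbar 64 mm long (along the switch's y), 20 mm thick, on a flat steel arm, 85 mm from the toggle's axis. Off, at the start, it leans 0.6 rad to the switch's -x side, the grip 130 mm above the table; on, it leans 0.6 rad to the +x side. At mid-travel the grip is 145 mm above the table.
- toggle (a joint): Angle of the toggle, rad: 0 off, 1.2 on (both are end stops). Its heavy grip makes it fall from past the middle (0.6) to the nearer end and rest there. Pushing the grip over takes about 1 to 2 N.
- boxcar: Loose model box car, 25 wide, 72 long (its y), 33 mm high, standing on the stub track beyond the round pit; origin at the centre of its underside.
- paintpot: Loose paint jar, 36 mm in diameter and 42 mm high, standing on the board near the middle of its +x edge; origin at the centre of its underside.
Mind the look-alikes: they are no part of the job. Leave any red look-alike of the switch alone.

How it is judged (in metres and radians):
On the way, in this order (a step that is already met when the one before it is completed fails the run):
1. the disc lies fully home in the round pit, the toggle still off (horizontal distance between deck and pit below 0.004 m and z of deck in the frame of pit below -0.0145 m and angle between deck's own z axis and vertical below 0.025 rad and value of joint toggle below 0.4 rad), for 0.2 s.
2. the toggle is thrown over to on (value of joint toggle above 1.1 rad), for 0.2 s.
At the end, for the whole second after the job is handed in: The disc is at rest in the round pit, its centre within 4 mm of the pit's axis, its underside at least 14.5 mm below the board's top (16 mm is fully home) and level within 0.025 rad, and the toggle is on (joint above 1.1 rad) (horizontal distance between deck and pit below 0.004 m and z of deck in the frame of pit below -0.0145 m and angle between deck's own z axis and vertical below 0.025 rad and linear speed of deck below 0.01 m/s and value of joint toggle above 1.1 rad); the robot touches nothing.
It fails at once if the box car was moved more than 25 mm or tipped over (distance of boxcar from where it was at the start of the episode above 0.025 m or angle between boxcar's own z axis and vertical above 0.5 rad).
It fails at once if the paint jar was moved more than 25 mm or tipped over (distance of paintpot from where it was at the start of the episode above 0.025 m or angle between paintpot's own z axis and vertical above 0.5 rad).
It fails at once if the disc was forced by the fingers with more than 70 N (contact force between the fingers and deck above 70 N).
It also fails if it takes over 61 s, if anything falls off the work surface, if the arm or the gripper's body presses on something with over 40 N, if the wrist force passes 120 N, or if a joint passes its speed limit or range.

## Working session

There is one attempt and no reset: what is moved stays moved. The work goes in short steps, Python scripts to look and compute and a tool call to move; the robot and the scene stay as the last step left them, time stands still between calls to the robot, and variables do not carry over. Pictures are saved under pics/ and viewed, at most 10 in all, crops included, and the job is handed in when it is done.

Besides the shell and the picture viewer there is one more tool, called in YAML: its name, and indented under it one key for each argument. send_rows: Moves the arm, as the interface text tells. Its arguments: {"type":"object","properties":{"motion":{"type":"array","items":{"type":"array"}},"grip_force":{"type":"number"}},"required":["motion"]}

```bash
mkdir -p pics; cat > h.py <<'E'
from rig import *
import numpy as np, cv2
def ray(c,uv,z):
    W=np.array(c["world_to_cam"]);R=W[:3,:3];o=-R.T@W[:3,3]
    d=R.T@np.array([(uv[0]-c["cx"])/c["fx"],(uv[1]-c["cy"])/c["fy"],1])
    return o+d*(z-o[2])/d[2]
def proj(c,p):
    q=np.array(c["world_to_cam"])@np.r_[p,1]
    return np.array([c["fx"]*q[0]/q[2]+c["cx"],c["fy"]*q[1]/q[2]+c["cy"]])
E
python3 - <<'E'
from h import *
s=state();print(s["eef_pos"],s["tool_rot"],s["grip_width"],s["time_s"])
for n in("top","scene"):
    c=camera(n);cv2.imwrite(f"pics/{n}0.png",c["img"][:,:,::-1])
    for k,z in(("board",30),("deck",46),("switch",50),("toggle_grip",130),("boxcar",63),("paintpot",72)):
        for m in masks_of(n,k):
            print(n,k,round(m["conf"],2),np.round(m["position"]),np.round(ray(c,m["position"],z)), m["mask"].sum())
E
```

```text
[138.97697118 531.59242957 204.33458074] [-3.13945667e+00 -2.29442908e-04  2.88577531e+00] 1.0005963542547598 0.0
top board 0.85 [332. 217.] [540.  33.  30.] 17432
top deck 0.85 [371. 190.] [606. -65.  46.] 1428
top switch 0.84 [143. 317.] [290. 493.  50.] 2014
top switch 0.72 [196. 243.] [471. 369.  50.] 1795
top toggle_grip 0.9 [130. 336.] [253. 493. 130.] 502
top toggle_grip 0.63 [198. 244.] [461. 344. 130.] 1806
top toggle_grip 0.16 [334. 216.] [529.  32. 130.] 17410
top boxcar 0.66 [196. 243.] [468. 365.  63.] 1769
top boxcar 0.51 [275. 206.] [561. 174.  63.] 314
top boxcar 0.41 [188. 255.] [440. 386.  63.] 463
top paintpot 0.57 [199. 244.] [466. 357.  72.] 1788
top paintpot 0.55 [320. 163.] [669.  63.  72.] 222
scene board 0.55 [297. 279.] [597.  56.  30.] 14176
scene deck 0.75 [246. 268.] [619. -67.  46.] 1312
scene switch 0.67 [496. 234.] [302. 494.  50.] 1885
scene switch 0.57 [438. 271.] [486. 370.  50.] 1955
scene toggle_grip 0.93 [504. 208.] [295. 493. 130.] 577
scene toggle_grip 0.66 [443. 236.] [453. 363. 130.] 596
scene toggle_grip 0.53 [294. 279.] [688.  86. 130.] 14384
scene boxcar 0.63 [350. 271.] [564. 174.  63.] 489
scene paintpot 0.65 [284. 298.] [697.  63.  72.] 326
scene paintpot 0.43 [439. 271.] [508. 370.  72.] 2106
```

```bash
python3 - <<'E'
import cv2
a=cv2.imread("pics/top0.png")[100:400,60:460];cv2.imwrite("pics/top0c.png",cv2.resize(a,(800,600),interpolation=cv2.INTER_CUBIC))
a=cv2.imread("pics/scene0.png")[160:385,180:560];cv2.imwrite("pics/sc0c.png",cv2.resize(a,(800,474),interpolation=cv2.INTER_CUBIC))
E
```

```text
(no output)
```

View pics/top0c.png

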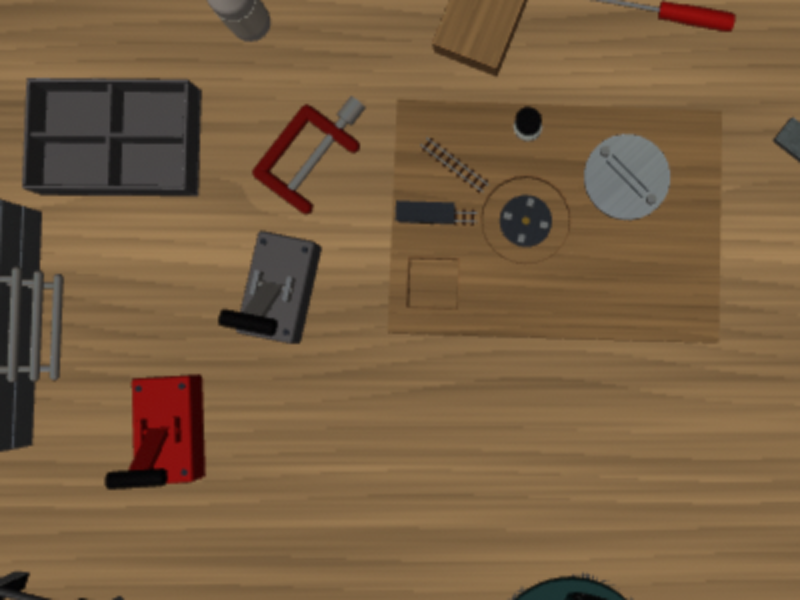

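View pics/sc0c.png

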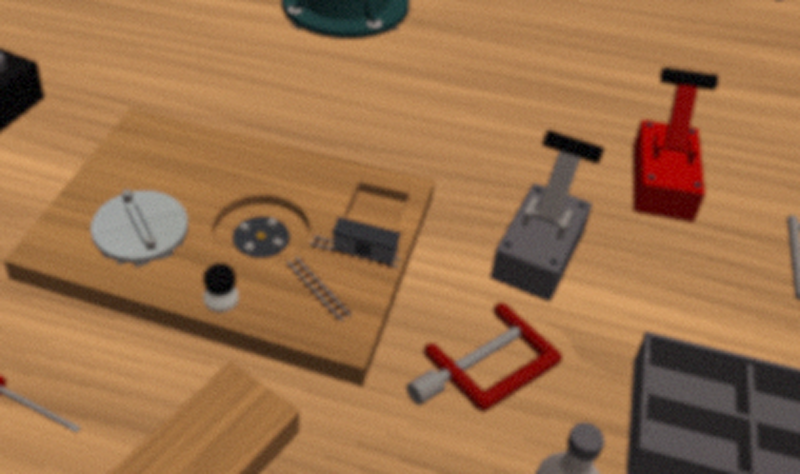

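```bash
python3 - <<'E'
from h import *
c=camera("top")
f=lambda p,z:ray(c,(60+p[0]/2-.25,100+p[1]/2-.25),z)
P=np.array([f(p,30) for p in((399,99),(721,111),(718,342),(388,332))]);print("corners",P.round().tolist())
X,Y=(P[0]+P[1]-P[2]-P[3])[:2],(P[0]+P[3]-P[1]-P[2])[:2]
print("yaw",np.degrees([np.arctan2(X[1],X[0]),np.arctan2(-Y[0],Y[1])]),"ctr",P.mean(0))
a=np.arctan2(-Y[0],Y[1]);print("pit pred",P.mean(0)[:2]+40*np.array([-np.sin(a),np.cos(a)]))
print("pit",f((526,219),30))
D=np.array([f(p,20) for p in((530,202),(508,216),(521,238),(544,224))]);m=D.mean(0);print("dogs",m,np.degrees(np.arctan2(D[:,1]-m[1],D[:,0]-m[0])))
S=np.array([f(p,58) for p in((605,152),(651,200))]);print("studs",S,np.degrees(np.arctan2(*(S[1]-S[0])[1::-1])))
print("deck",f((627,177),46))
B=np.array([f(p,50) for p in((261,232),(320,243),(299,342),(240,330))]);print("box",B.round().tolist(),B.mean(0))
print("grip",f((247,322),130),f((221,317),130),f((275,327),130))
c=camera("wrist");W=np.array(c["world_to_cam"]);print("wristcam",-W[:3,:3].T@W[:3,3],W[:3,:3],c["fx"])
E
```

```text
corners [[713.0, 219.0, 30.0], [701.0, -196.0, 30.0], [402.0, -188.0, 30.0], [414.0, 229.0, 30.0]]
yaw [-1.80062342 -1.68683953] ctr [557.40970717  16.14215457  30.        ]
pit pred [558.5871732   56.12482048]
pit [558.34654936  56.24927268  30.        ]
dogs [558.53229278  56.38800645  20.        ] [ -13.10079439   77.50198399  165.39683241 -102.25622805]
studs [[639.52355866 -42.35505837  58.        ]
 [578.96841293 -99.78278708  58.        ]] -136.5184055006555
deck [610.24616916 -71.35387271  46.        ]
box [[538.0, 385.0, 50.0], [524.0, 312.0, 50.0], [402.0, 336.0, 50.0], [416.0, 408.0, 50.0]] [469.9008911  360.24254947  50.        ]
grip [423.23202732 377.46429362 130.        ] [428.92876102 407.0737487  130.        ] [417.53101318 345.55264176 130.        ]
wristcam [ 69.58555944 549.69237946 386.1418789 ] [[ 2.52718875e-01  9.67539408e-01  8.15643605e-04]
 [ 9.37780455e-01 -2.45153208e-01  2.45901854e-01]
 [ 2.38119692e-01 -6.13791453e-02 -9.69294389e-01]] 341.824355323864
```

send_rows:
  motion:
    - [[0,0,0],[0,0,7],0.64]
    - [[0,0,0],[0,0,14],0.64]
    - [[0,0,0],[0,0,21],0.64]
    - [[0,0,0],[0,0,28],0.64]
    - [[0,0,0],[0,0,35],0.64]

```text
time_s: 1.22
eef_pos: [139.2, 532.1, 205.5]
tool_rot: [3.141, -0.0, 2.269]
wrist_force: [-0.3, 0.1, -0.7]
grip_width: 0.681
finger_force: 0.0
```

send_rows:
  motion:
    - [[0,0,0],[0,0,7],0.64]
    - [[0,0,0],[0,0,14],0.64]
    - [[0,0,0],[0,0,18.2],0.64]
    - [[0,0,0],[0,0,18.2],0.64]

```text
time_s: 1.55
eef_pos: [139.2, 532.1, 205.5]
tool_rot: [3.142, -0.0, 1.956]
wrist_force: [-0.4, 0.9, -0.4]
grip_width: 0.638
finger_force: 0.0
```

send_rows:
  motion:
    - [[-0.036,0.009,0],[0,0,0],0.64]
    - [[-0.072,0.018,0],[0,0,0],0.64]
    - [[-0.108,0.027,0],[0,0,0],0.64]
    - [[-0.144,0.036,0],[0,0,0],0.64]
    - [[-0.18,0.045,0],[0,0,0],0.64]

```text
time_s: 1.97
eef_pos: [249.3, 381.0, 205.6]
tool_rot: [3.141, -0.0, 1.96]
wrist_force: [0.2, 0.4, -0.0]
grip_width: 0.636
finger_force: 0.0
```

send_rows:
  motion:
    - [[-0.036,0.009,0],[0,0,0],0.64]
    - [[-0.072,0.018,0],[0,0,0],0.64]
    - [[-0.108,0.027,0],[0,0,0],0.64]
    - [[-0.144,0.036,0],[0,0,0],0.64]
    - [[-0.18,0.045,0],[0,0,0],0.64]

```text
time_s: 2.38
eef_pos: [358.9, 231.0, 205.8]
tool_rot: [3.14, -0.0, 1.96]
wrist_force: [0.6, 0.4, -0.3]
grip_width: 0.642
finger_force: 0.0
```

send_rows:
  motion:
    - [[-0.036,0.009,0],[0,0,0],0.64]
    - [[-0.072,0.018,0],[0,0,0],0.64]
    - [[-0.108,0.027,0],[0,0,0],0.64]
    - [[-0.144,0.036,0],[0,0,0],0.64]
    - [[-0.18,0.045,0],[0,0,0],0.64]

```text
time_s: 2.8
eef_pos: [468.6, 81.1, 205.7]
tool_rot: [3.141, 0.0, 1.959]
wrist_force: [0.2, -0.1, 0.4]
grip_width: 0.636
finger_force: 0.0
```

send_rows:
  motion:
    - [[-0.036,0.009,0],[0,0,0],0.64]
    - [[-0.072,0.018,0],[0,0,0],0.64]
    - [[-0.108,0.027,0],[0,0,0],0.64]
    - [[-0.144,0.036,0],[0,0,0],0.64]
    - [[-0.18,0.045,0],[0,0,0],0.64]

```text
time_s: 3.22
eef_pos: [578.1, -68.7, 205.5]
tool_rot: [3.141, -0.0, 1.959]
wrist_force: [0.6, 0.7, 1.0]
grip_width: 0.638
finger_force: 0.0
```

send_rows:
  motion:
    - [[-0.036,0.011,0],[0,0,0],0.64]
    - [[-0.072,0.022,0],[0,0,0],0.64]
    - [[-0.093,0.029,0],[0,0,0],0.64]
    - [[-0.093,0.029,0],[0,0,0],0.64]

```text
time_s: 3.55
eef_pos: [640.7, -146.3, 203.3]
tool_rot: [-3.14, 0.0, 1.955]
wrist_force: [-0.5, 0.3, 0.3]
grip_width: 0.642
finger_force: 0.0
```

```bash
python3 - <<'E'
from h import *
s=state();print(s["eef_pos"],s["tool_rot"])
c=camera("wrist");cv2.imwrite("pics/w1.png",c["img"][:,:,::-1])
for m in masks_of("wrist","deck"):
    print(m["conf"],m["position"],ray(c,m["position"],46),m["mask"].sum())
    cn=max(cv2.findContours(m["mask"].astype(np.uint8),0,1)[0],key=len)
    W=np.array([ray(c,p[0],46)[:2] for p in cn]);print(cv2.minEnclosingCircle(W.astype(np.float32)))
print("pit px",proj(c,[558.4,56.3,30]),"deck px",proj(c,[610,-71,46]))
E
```

```text
[ 640.72298083 -146.27041609  203.25349654] [-3.13999874e+00  1.67857201e-04  1.95502003e+00]
0.86 [321.4, 137.0] [612.743474  -68.8519839  46.       ] 10788
((609.9833374023438, -71.9265365600586), 55.08393859863281)
pit px [317.86063991 -20.50454566] deck px [317.87443556 138.0526496 ]
```

View pics/w1.png

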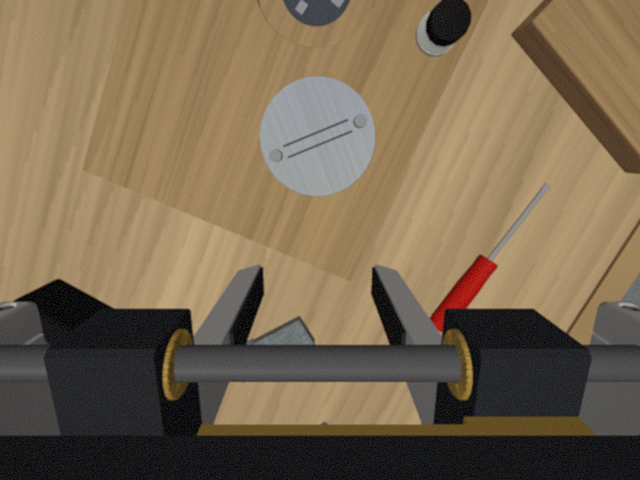

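send_rows:
  motion:
    - [[0,0,0.04],[0,0,0],0.64]
    - [[0,0,0.08],[0,0,0],0.64]
    - [[0,0,0.12],[0,0,0],0.64]
    - [[0,0,0.155],[0,0,0],0.64]
    - [[0,0,0.171],[0,0,0],0.64]

```text
time_s: 4.07
eef_pos: [635.2, -139.3, 29.9]
tool_rot: [-3.135, -0.006, 1.96]
wrist_force: [-24.7, 3.5, 77.7]
grip_width: 0.639
finger_force: 42.9
```

send_rows:
  motion:
    - [[0.005,0,0],[0,0,0],0.64]
    - [[0.01,0,0],[0,0,0],0.64]
    - [[0.014,0,0],[0,0,0],0.64]
    - [[0.018,0,0],[0,0,0],0.64]
    - [[0.021,0,0],[0,0,0],0.64]

```text
time_s: 4.48
eef_pos: [631.4, -121.8, 35.4]
tool_rot: [3.14, 0.001, 1.959]
wrist_force: [0.1, -2.2, -0.0]
grip_width: 0.639
finger_force: 1.0
```

send_rows:
  motion:
    - [[0.003,0,0],[0,0,0],0.64]
    - [[0.007,0,0],[0,0,0],0.64]
    - [[0.011,0,0],[0,0,0],0.64]
    - [[0.015,0,0],[0,0,0],0.64]
    - [[0.019,0,0],[0,0,0],0.64]

```text
time_s: 4.9
eef_pos: [624.3, -105.1, 34.8]
tool_rot: [3.141, 0.001, 1.957]
wrist_force: [0.8, -1.2, 1.3]
grip_width: 0.639
finger_force: 1.2
```

send_rows:
  motion:
    - [[0.005,0,0],[0,0,0],0.64]
    - [[0.01,0,0],[0,0,0],0.64]
    - [[0.015,0,0],[0,0,0],0.64]
    - [[0.02,0,0],[0,0,0],0.64]
    - [[0.025,0,0],[0,0,0],0.64]

```text
time_s: 5.32
eef_pos: [614.5, -81.4, 34.4]
tool_rot: [-3.142, -0.0, 1.957]
wrist_force: [-0.3, -1.3, 1.3]
grip_width: 0.64
finger_force: 1.2
```

send_rows:
  motion:
    - [[0.005,0,0],[0,0,0],0.64]
    - [[0.01,0,0],[0,0,0],0.64]
    - [[0.015,0,0],[0,0,0],0.64]
    - [[0.02,0,0],[0,0,0],0.64]
    - [[0.025,0,0],[0,0,0],0.64]

```text
time_s: 5.73
eef_pos: [605.1, -58.3, 34.4]
tool_rot: [-3.142, -0.0, 1.957]
wrist_force: [1.0, -1.2, 1.4]
grip_width: 0.637
finger_force: 1.1
```

send_rows:
  motion:
    - [[0.005,0,0],[0,0,0],0.64]
    - [[0.01,0,0],[0,0,0],0.64]
    - [[0.014,0,0],[0,0,0],0.64]
    - [[0.018,0,0],[0,0,0],0.64]
    - [[0.021,0,0],[0,0,0],0.64]

```text
time_s: 6.15
eef_pos: [597.1, -38.8, 34.4]
tool_rot: [-3.142, -0.0, 1.957]
wrist_force: [0.9, -2.1, 0.3]
grip_width: 0.642
finger_force: 1.1
```

send_rows:
  motion:
    - [[0.003,0,0],[0,0,0],0.64]
    - [[0.006,0,0],[0,0,0],0.64]
    - [[0.009,0,0],[0,0,0],0.64]
    - [[0.012,0,0],[0,0,0],0.64]
    - [[0.014,0,0],[0,0,0],0.64]

```text
time_s: 6.57
eef_pos: [591.9, -26.0, 34.4]
tool_rot: [-3.142, -0.0, 1.957]
wrist_force: [1.1, -0.8, 0.9]
grip_width: 0.643
finger_force: 1.1
```

```bash
python3 - <<'E'
from h import *
s=state();print(s["eef_pos"],s["tool_rot"])
c=camera("wrist");cv2.imwrite("pics/w2.png",c["img"][:,:,::-1])
for m in masks_of("wrist","deck"):
    print(m["conf"],m["position"])
    cn=max(cv2.findContours(m["mask"].astype(np.uint8),0,1)[0],key=len)
    W=np.array([ray(c,p[0],46)[:2] for p in cn]);print(cv2.minEnclosingCircle(W.astype(np.float32)))
print("pit px",proj(c,[558.4,56.3,30]))
E
```

```text
[591.91890788 -26.01045362  34.44507659] [-3.14157154e+00 -2.43148121e-04  1.95730959e+00]
0.86 [318.8, 176.4]
((570.8603515625, 23.83409881591797), 55.17280578613281)
pit px [318.58409651 113.34560166]
```

View pics/w2.png

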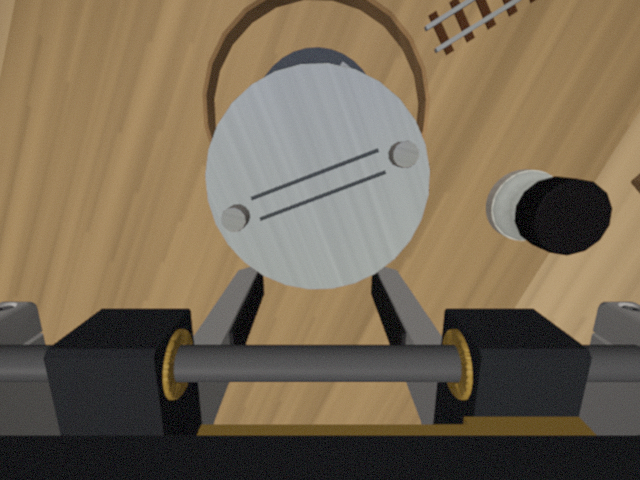

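send_rows:
  motion:
    - [[0.003,0,0],[0,0,0],0.64]
    - [[0.006,0,0],[0,0,0],0.64]
    - [[0.01,0,0],[0,0,0],0.64]
    - [[0.013,0,0],[0,0,0],0.64]
    - [[0.016,0,0],[0,0,0],0.64]

```text
time_s: 7.08
eef_pos: [585.9, -11.1, 34.6]
tool_rot: [3.141, -0.0, 1.957]
wrist_force: [-0.1, -1.5, 0.7]
grip_width: 0.642
finger_force: 0.7
```

send_rows:
  motion:
    - [[0.003,0,0],[0,0,0],0.64]
    - [[0.006,0,0],[0,0,0],0.64]
    - [[0.008,0,0],[0,0,0],0.64]
    - [[0.01,0,0],[0,0,0],0.64]
    - [[0.012,0,0],[0,0,0],0.64]

```text
time_s: 7.5
eef_pos: [581.4, 0.1, 34.2]
tool_rot: [3.142, -0.001, 1.957]
wrist_force: [0.7, -0.6, -0.4]
grip_width: 0.638
finger_force: 0.3
```

send_rows:
  motion:
    - [[0.001,0,0],[0,0,0],0.64]
    - [[0.002,0,0],[0,0,0],0.64]
    - [[0.003,0,0],[0,0,0],0.64]
    - [[0.004,0,0],[0,0,0],0.64]
    - [[0.005,0,0],[0,0,0],0.64]

```text
time_s: 7.92
eef_pos: [579.6, 4.1, 34.4]
tool_rot: [-3.141, 0.0, 1.957]
wrist_force: [0.7, -0.9, -1.4]
grip_width: 0.64
finger_force: 0.4
```

```bash
python3 - <<'E'
from h import *
s=state();print(s["eef_pos"],s["tool_rot"])
c=camera("wrist");cv2.imwrite("pics/w3.png",c["img"][:,:,::-1])
for m in masks_of("wrist","deck"):
    print(m["conf"],m["position"])
    cn=max(cv2.findContours(m["mask"].astype(np.uint8),0,1)[0],key=len)
    W=np.array([ray(c,p[0],46)[:2] for p in cn]);print(cv2.minEnclosingCircle(W.astype(np.float32)))
print("pit px",proj(c,[558.4,56.3,30]))
E
```

```text
[579.57927398   4.14626097  34.44929404] [-3.14142737e+00  7.42841819e-05  1.95716564e+00]
0.78 [320.4, 179.4]
((559.2159423828125, 53.09147262573242), 53.56035614013672)
pit px [318.63051215 177.63174288]
```

View pics/w3.png

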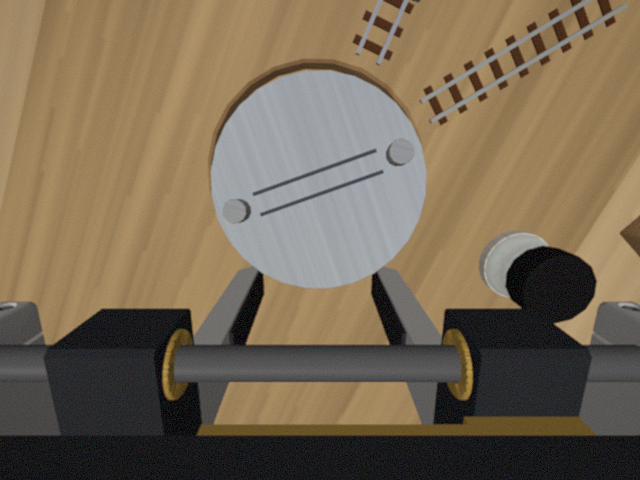

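send_rows:
  motion:
    - [[0.001,0,0],[0,0,0],0.64]
    - [[0.0015,0,0],[0,0,0],0.64]
    - [[0.002,0,0],[0,0,0],0.64]
    - [[0.0025,0,0],[0,0,0],0.64]
    - [[0.003,0,0],[0,0,0],0.64]

```text
time_s: 8.43
eef_pos: [578.7, 6.8, 34.5]
tool_rot: [3.141, 0.001, 1.957]
wrist_force: [0.7, -1.6, -0.8]
grip_width: 0.637
finger_force: 0.7
```

send_rows:
  motion:
    - [[0.0005,0,0],[0,0,0],0.64]
    - [[0.001,0,0],[0,0,0],0.64]
    - [[0.0015,0,0],[0,0,0],0.64]
    - [[0.002,0,0],[0,0,0],0.64]

```text
time_s: 8.77
eef_pos: [578.0, 8.3, 34.6]
tool_rot: [3.141, 0.001, 1.957]
wrist_force: [0.8, -4.1, -1.0]
grip_width: 0.635
finger_force: 1.6
```

```bash
python3 - <<'E'
from h import *
s=state();print(s["eef_pos"],s["wrist_force"])
c=camera("wrist");cv2.imwrite("pics/w4.png",c["img"][:,:,::-1])
for m in masks_of("wrist","deck"):
    print(m["conf"],m["position"])
    cn=max(cv2.findContours(m["mask"].astype(np.uint8),0,1)[0],key=len)
    print(cn[:,0].min(0),cn[:,0].max(0))
    W=np.array([ray(c,p[0],36)[:2] for p in cn]);print(cv2.minEnclosingCircle(W.astype(np.float32)))
print("pit px",proj(c,[558.4,56.3,30]))
E
```

```text
[577.97608263   8.33268693  34.56282315] [ 0.82892519 -4.05087498 -1.02754575]
0.73 [318.1, 176.6]
[212  70] [424 283]
((557.357421875, 57.72999954223633), 55.25495910644531)
0.57 [410.5, 0.8]
[392   0] [427  12]
((564.7308959960938, 151.48797607421875), 8.049098014831543)
pit px [318.4549826  186.04536083]
```

View pics/w4.png

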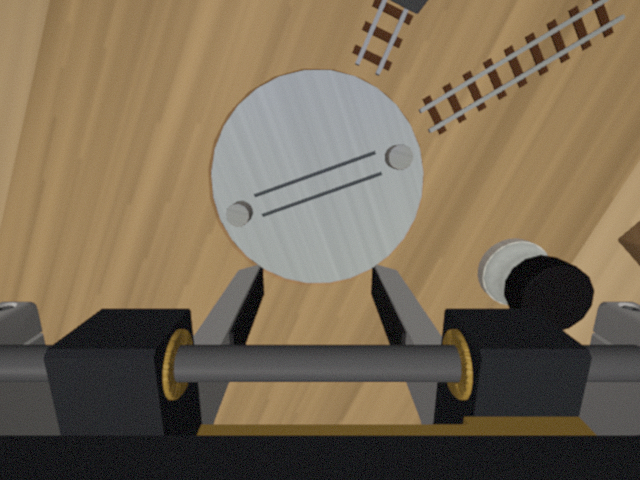

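send_rows:
  motion:
    - [[-0.006,0,0],[0,0,0],0.64]
    - [[-0.006,0,-0.02],[0,0,0],0.64]
    - [[-0.006,0,-0.036],[0,0,0],0.64]
    - [[0.02,0,-0.036],[0,0,0],0.64]
    - [[0.044,0,-0.036],[0,0,0],0.64]

```text
time_s: 9.28
eef_pos: [562.1, 49.9, 72.1]
tool_rot: [3.139, -0.001, 1.955]
wrist_force: [0.4, -0.3, -0.1]
grip_width: 0.641
finger_force: 0.0
```

send_rows:
  motion:
    - [[0.0087,0,0],[0,0,6],0.64]
    - [[0.0087,0,0],[0,0,12],0.64]
    - [[0.0087,0,0],[0,0,15],0.64]
    - [[0.0087,0,0],[0,0,15],0.64]

```text
time_s: 9.62
eef_pos: [557.6, 58.5, 70.5]
tool_rot: [-3.141, -0.002, 1.695]
wrist_force: [-0.5, -0.1, -0.4]
grip_width: 0.638
finger_force: 0.0
```

```bash
python3 - <<'E'
from h import *
s=state();print(s["eef_pos"],s["tool_rot"])
c=camera("wrist")
im=c["img"].copy()
for p,z in(((558,57),36),):
    for r in(55,):
        for a in np.arange(0,6.3,.1): cv2.circle(im,tuple(int(v) for v in proj(c,[p[0]+r*np.cos(a),p[1]+r*np.sin(a),z])),1,(255,0,0),-1)
for a in(41.7,221.7):
    a=np.radians(a);cv2.circle(im,tuple(int(v) for v in proj(c,[558+42*np.cos(a),57+42*np.sin(a),48])),3,(255,0,0),-1)
cv2.imwrite("pics/w5.png",im[:,:,::-1])
for m in masks_of("wrist","deck"):
    cn=max(cv2.findContours(m["mask"].astype(np.uint8),0,1)[0],key=len)
    W=np.array([ray(c,p[0],36)[:2] for p in cn]);print(m["conf"],cv2.minEnclosingCircle(W.astype(np.float32)))
E
```

```text
[557.59498203  58.51107057  70.48217569] [-3.14116133e+00 -1.57389511e-03  1.69544239e+00]
0.71 ((557.2844848632812, 58.08038330078125), 55.40225601196289)
```

View pics/w5.png

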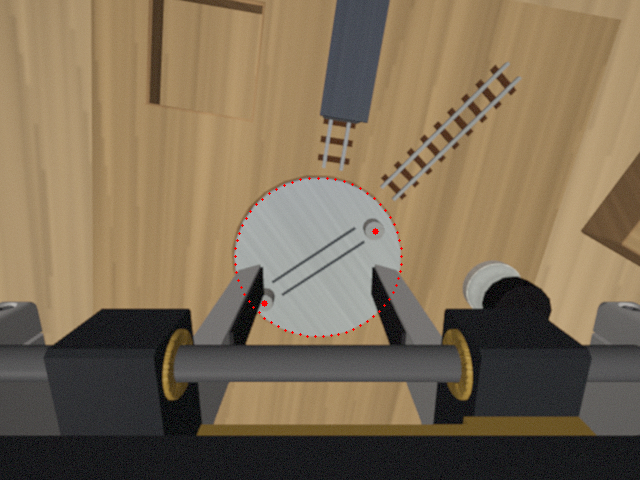

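send_rows:
  motion:
    - [[0,0,0.01],[0,0,0],0.64]
    - [[0,0,0.018],[0,0,0],0.64]
    - [[0,0,0.024],[0,0,0],0.64]
    - [[0,0,0.028],[0,0,0],0.64]
    - [[0,0,0.031],[0,0,0],0.64]

```text
time_s: 10.13
eef_pos: [557.2, 57.6, 38.0]
tool_rot: [-3.14, -0.0, 1.695]
wrist_force: [-1.1, -0.0, -0.2]
grip_width: 0.639
finger_force: 0.0
```

send_rows:
  motion:
    - [[0,0,0],[0,0,-3],0.64]
    - [[0,0,0],[0,0,-6],0.64]
    - [[0,0,0],[0,0,-9],0.64]
    - [[0,0,0],[0,0,-12],0.64]
    - [[0,0,0],[0,0,-15],0.64]

```text
time_s: 10.55
eef_pos: [557.9, 57.7, 39.3]
tool_rot: [3.142, -0.0, 1.96]
wrist_force: [0.5, 1.0, 0.3]
grip_width: 0.639
finger_force: 0.4
```

send_rows:
  motion:
    - [[0,0,0],[0,0,-2.5],0.64]
    - [[0,0,0],[0,0,-5],0.64]
    - [[0,0,0],[0,0,-7.5],0.64]
    - [[0,0,0],[0,0,-10],0.64]
    - [[0,0,0],[0,0,-12.5],0.64]

```text
time_s: 10.97
eef_pos: [557.9, 57.7, 39.3]
tool_rot: [3.142, -0.0, 2.178]
wrist_force: [-0.3, 0.6, -0.7]
grip_width: 0.639
finger_force: 0.4
```

send_rows:
  motion:
    - [[0,0,0],[0,0,-2.5],0.64]
    - [[0,0,0],[0,0,-5],0.64]
    - [[0,0,0],[0,0,-7.5],0.64]
    - [[0,0,0],[0,0,-10],0.64]
    - [[0,0,0],[0,0,-12],0.64]

```text
time_s: 11.38
eef_pos: [557.9, 57.8, 39.3]
tool_rot: [3.141, -0.0, 2.387]
wrist_force: [0.7, 1.0, -0.4]
grip_width: 0.64
finger_force: 0.5
```

```bash
python3 - <<'E'
from h import *
s=state();print(s["eef_pos"],s["tool_rot"],s["wrist_torque"])
c=camera("wrist")
cv2.imwrite("pics/w6.png",c["img"][:,:,::-1])
for m in masks_of("wrist","deck"):
    cn=max(cv2.findContours(m["mask"].astype(np.uint8),0,1)[0],key=len)
    for z in(30,36):
        W=np.array([ray(c,p[0],z)[:2] for p in cn]);print(m["conf"],z,cv2.minEnclosingCircle(W.astype(np.float32)))
E
```

```text
[557.93577938  57.79551111  39.28991735] [ 3.14124723e+00 -3.22210275e-04  2.38688555e+00] [-0.00146559  0.06140416 -0.03577902]
0.87 30 ((558.427490234375, 56.05370330810547), 57.20125961303711)
0.87 36 ((556.7505493164062, 57.633670806884766), 55.39399337768555)
0.45 30 ((571.6533203125, 46.31776809692383), 192.53736877441406)
0.45 36 ((569.5584106445312, 48.20534896850586), 186.45408630371094)
```

View pics/w6.png

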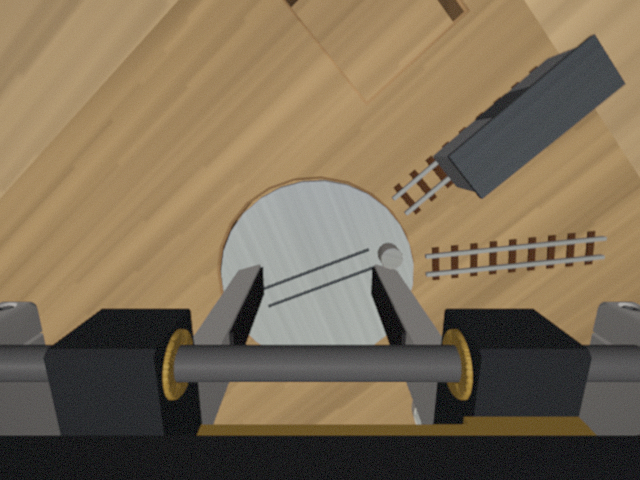

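send_rows:
  motion:
    - [[0,0,0],[0,0,-1.5],0.64]
    - [[0,0,0],[0,0,-3],0.64]
    - [[0,0,0],[0,0,-4.5],0.64]
    - [[0,0,0],[0,0,-6],0.64]
    - [[0,0,0],[0,0,-7],0.64]

```text
time_s: 11.9
eef_pos: [558.1, 57.5, 39.5]
tool_rot: [3.141, 0.001, 2.507]
wrist_force: [0.2, 0.1, 0.7]
grip_width: 0.641
finger_force: 0.3
```

send_rows:
  motion:
    - [[0,0,0],[0,0,-0.7],0.64]
    - [[0,0,0],[0,0,-1.4],0.64]
    - [[0,0,0],[0,0,-2],0.64]
    - [[0,0,0],[0,0,-2.5],0.64]
    - [[0,0,0],[0,0,-3],0.64]

```text
time_s: 12.32
eef_pos: [558.2, 57.4, 39.7]
tool_rot: [3.141, 0.001, 2.56]
wrist_force: [0.5, -1.5, 1.3]
grip_width: 0.639
finger_force: 0.8
```

```bash
cat > chk.py <<'E'
from h import *
s=state();print(s["eef_pos"],s["tool_rot"],s["wrist_force"],s["wrist_torque"],s["finger_force"])
c=camera("wrist")
cv2.imwrite("pics/last.png",c["img"][:,:,::-1])
m=masks_of("wrist","deck")[0]
cn=max(cv2.findContours(m["mask"].astype(np.uint8),0,1)[0],key=len)
for z in(30,36):
        W=np.array([ray(c,p[0],z)[:2] for p in cn]);print(m["conf"],z,cv2.minEnclosingCircle(W.astype(np.float32)))
E
python3 chk.py
```

```text
[558.23183862  57.40720712  39.74574063] [3.14144751e+00 8.59826112e-04 2.55990017e+00] [ 0.45582215 -1.54779047  1.33031121] [-0.28222565 -0.14589502 -0.03233515] 0.794678907841444
0.93 30 ((556.8353881835938, 56.0377311706543), 55.5433464050293)
0.93 36 ((554.9772338867188, 57.302635192871094), 53.79201126098633)
```

send_rows:
  motion:
    - [[0,0,0],[0,0,2],0.64]
    - [[0,0,0],[0,0,5],0.64]
    - [[0,0,0],[0,0,8],0.64]
    - [[0,0,0],[0,0,8],0.64]
    - [[0,0,-0.02],[0,0,8],0.64]

```text
time_s: 12.83
eef_pos: [554.1, 58.0, 54.9]
tool_rot: [-3.135, -0.008, 2.421]
wrist_force: [-0.5, -0.2, -1.2]
grip_width: 0.64
finger_force: 0.0
```

send_rows:
  motion:
    - [[0,0,-0.04],[0,0,0],0.64]
    - [[0,0,-0.08],[0,0,0],0.64]
    - [[0,0,-0.12],[0,0,0],0.64]
    - [[0,0,-0.145],[0,0,0],0.64]
    - [[0,0,-0.145],[0,0,0],0.64]

```text
time_s: 13.25
eef_pos: [560.9, 58.1, 212.5]
tool_rot: [3.132, 0.01, 2.422]
wrist_force: [1.6, -0.1, 0.9]
grip_width: 0.639
finger_force: 0.0
```

```bash
python3 chk.py; python3 -c "
import cv2;a=cv2.imread('pics/last.png');cv2.imwrite('pics/w7.png',cv2.resize(a[130:430,120:520],(800,600)))"
```

```text
[560.94719117  58.07366401 212.52428495] [3.13218844 0.00955956 2.42153249] [ 1.56073451 -0.14418873  0.88886196] [-0.02156511  0.03192416 -0.005572  ] 0.0
0.9 30 ((557.3523559570312, 56.07272720336914), 55.789459228515625)
0.9 36 ((556.474365234375, 56.87379837036133), 54.86579895019531)
```

View pics/w7.png

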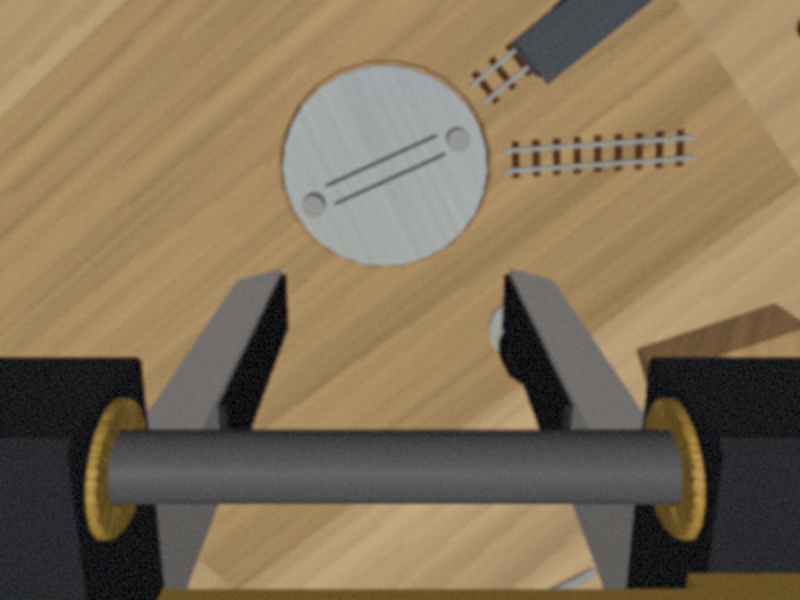

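send_rows:
  motion:
    - [[0,0,0],[0,0,-6],0]
    - [[0,0,0],[0,0,-12],0]
    - [[0,0,0],[0,0,-19],0]
    - [[0,0,0],[0,0,-25],0]
    - [[0,0,0],[0,0,-31],0]

```text
time_s: 13.77
eef_pos: [556.3, 57.8, 200.9]
tool_rot: [-3.141, -0.006, 2.967]
wrist_force: [-0.2, 0.1, 0.2]
grip_width: 0.319
finger_force: 0.0
```

send_rows:
  motion:
    - [[0.024,0.029,0],[0,0,0],0]
    - [[0.047,0.058,0],[0,0,0],0]
    - [[0.071,0.086,0],[0,0,0],0]
    - [[0.094,0.115,0],[0,0,0],0]
    - [[0.118,0.144,0],[0,0,0],0]

```text
time_s: 14.18
eef_pos: [465.3, 221.3, 201.2]
tool_rot: [-3.139, -0.005, 2.961]
wrist_force: [0.9, 0.4, 0.2]
grip_width: 0.007
finger_force: 0.0
```

send_rows:
  motion:
    - [[0.024,0.029,0],[0,0,0],0]
    - [[0.047,0.058,0],[0,0,0],0]
    - [[0.071,0.086,0],[0,0,0],0]
    - [[0.094,0.115,0],[0,0,0],0]
    - [[0.118,0.144,0],[0,0,0],0]

```text
time_s: 14.6
eef_pos: [375.1, 383.9, 201.2]
tool_rot: [-3.137, -0.004, 2.962]
wrist_force: [-0.4, 0.3, -0.1]
grip_width: 0.005
finger_force: 0.0
```

```bash
python3 - <<'E'
from h import *
s=state();print(s["eef_pos"],s["tool_rot"],s["grip_width"])
for n in("wrist","top","scene"):
  c=camera(n);cv2.imwrite(f"pics/{n}8.png",c["img"][:,:,::-1])
  for m in masks_of(n,"toggle_grip"):
    print(n,round(m["conf"],2),m["position"],ray(c,m["position"],130).round(),m["mask"].sum())
  print(proj(c,[423,374,130]))
E
```

```text
[375.11832111 383.92852655 201.22578947] [-3.13746119 -0.00378906  2.96166976] 0.0053284550807813
wrist 0.81 [442.9, 41.7] [251. 491. 130.] 5949
wrist 0.57 [346.9, 298.7] [422. 399. 130.] 399
[316.41770882 304.86617976]
top 0.86 [187.7, 258.5] [428. 367. 130.] 449
top 0.57 [134.1, 333.6] [259. 483. 130.] 530
[184.77470838 260.85263669]
scene 0.88 [446.0, 235.6] [449. 368. 130.] 656
scene 0.87 [501.2, 203.1] [276. 486. 130.] 568
scene 0.43 [302.4, 270.0] [659.  94. 130.] 1103
[449.80291797 229.37991946]
```

send_rows:
  motion:
    - [[0,0,0.025],[0,0,0],0]
    - [[0,0,0.05],[0,0,0],0]
    - [[0,0,0.07],[0,0,0],0]
    - [[0,0,0.08],[0,0,0],0]
    - [[0,0,0.088],[0,0,0],0]

```text
time_s: 15.32
eef_pos: [377.7, 381.6, 114.6]
tool_rot: [-3.139, -0.002, 2.959]
wrist_force: [-0.2, 0.4, -0.3]
grip_width: 0.003
finger_force: 0.0
```

send_rows:
  motion:
    - [[-0.004,0,0],[0,0,0],0]
    - [[-0.009,0,0],[0,0,0],0]
    - [[-0.014,0,0],[0,0,0],0]
    - [[-0.019,0,0],[0,0,0],0]
    - [[-0.024,0,0],[0,0,0],0]

```text
time_s: 15.73
eef_pos: [402.5, 379.4, 117.8]
tool_rot: [3.14, 0.002, 2.961]
wrist_force: [0.3, 0.2, -0.3]
grip_width: 0.004
finger_force: 0.0
```

send_rows:
  motion:
    - [[-0.004,0,0],[0,0,0],0]
    - [[-0.008,0,0],[0,0,0],0]
    - [[-0.012,0,0],[0,0,0],0]
    - [[-0.016,0,0],[0,0,0],0]
    - [[-0.02,0,0],[0,0,0],0]

```text
time_s: 16.15
eef_pos: [421.2, 375.4, 116.5]
tool_rot: [3.142, 0.0, 2.961]
wrist_force: [-1.6, 1.0, -0.1]
grip_width: 0.005
finger_force: 0.7
```

send_rows:
  motion:
    - [[-0.004,0,0],[0,0,0],0]
    - [[-0.008,0,0],[0,0,0],0]
    - [[-0.012,0,0],[0,0,0],0]
    - [[-0.016,0,0],[0,0,0],0]
    - [[-0.02,0,0],[0,0,0],0]

```text
time_s: 16.57
eef_pos: [441.1, 371.7, 116.4]
tool_rot: [-3.141, 0.0, 2.961]
wrist_force: [0.2, 0.5, 0.5]
grip_width: 0.007
finger_force: 0.3
```

send_rows:
  motion:
    - [[-0.004,0,0],[0,0,0],0]
    - [[-0.008,0,0],[0,0,0],0]
    - [[-0.012,0,0],[0,0,0],0]
    - [[-0.016,0,0],[0,0,0],0]
    - [[-0.02,0,0],[0,0,0],0]

```text
time_s: 16.98
eef_pos: [460.7, 368.2, 116.5]
tool_rot: [3.142, 0.0, 2.961]
wrist_force: [0.6, -0.5, -0.9]
grip_width: 0.005
finger_force: 0.0
```

```bash
python3 - <<'E'
from h import *
for n in("top","scene"):
  c=camera(n);cv2.imwrite(f"pics/{n}9.png",c["img"][:,:,::-1])
  for m in masks_of(n,"toggle_grip"):
    print(n,round(m["conf"],2),m["position"],ray(c,m["position"],130).round(),m["mask"].sum())
E
```

```text
top 0.87 [127.2, 336.9] [252. 498. 130.] 387
scene 0.84 [439.9, 245.7] [488. 359. 130.] 477
scene 0.64 [503.9, 207.8] [295. 492. 130.] 417
scene 0.39 [282.0, 297.1] [743.  81. 130.] 323
```

send_rows:
  motion:
    - [[0.02,0,0],[0,0,0],0]
    - [[0.05,0,0],[0,0,0],0]
    - [[0.08,0,0],[0,0,0],0]
    - [[0.09,0,-0.03],[0,0,0],0]
    - [[0.09,0,-0.06],[0,0,0],0]

```text
time_s: 17.6
eef_pos: [366.8, 383.4, 173.7]
tool_rot: [-3.135, -0.006, 2.964]
wrist_force: [0.7, -0.1, 0.9]
grip_width: 0.009
finger_force: 0.0
```

send_rows:
  motion:
    - [[0,0,-0.02],[0,0,0],0]
    - [[0,0,-0.03],[0,0,0],0]
    - [[0,0,-0.03],[0,0,0],0]
    - [[0,0,-0.03],[0,0,0],0]

```text
time_s: 17.93
eef_pos: [371.6, 384.4, 206.2]
tool_rot: [3.141, 0.0, 2.961]
wrist_force: [-0.8, 0.0, -1.3]
grip_width: 0.005
finger_force: 0.0
```

```bash
python3 - <<'E'
from h import *
c=camera("scene");a=c["img"][:,:,::-1][160:385,180:560];cv2.imwrite("pics/sc10.png",cv2.resize(a,(800,474),interpolation=cv2.INTER_CUBIC))
for m in masks_of("scene","toggle_grip"): print(m["conf"],m["position"])
print(proj(c,[423,374,130]),proj(c,[517,357,130]))
E
```

```text
0.86 [502.7, 205.8]
0.53 [438.4, 256.4]
[449.80291797 229.37991946] [437.54609897 253.8000712 ]
```

View pics/sc10.png

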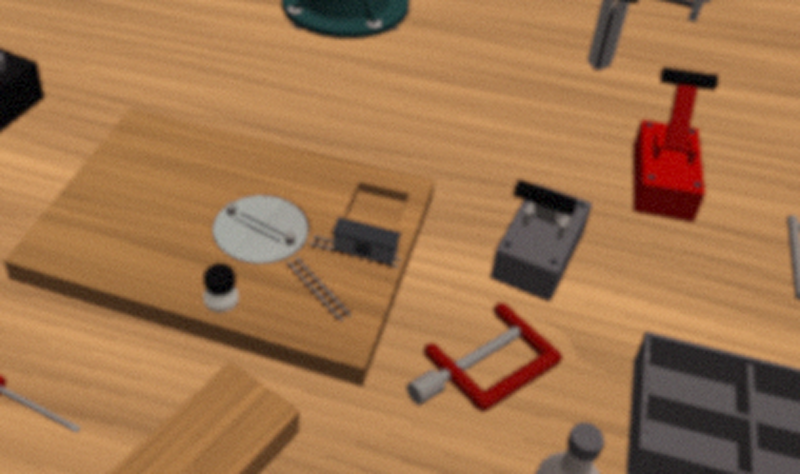

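The scene picture shows the disc flush in the pit at about (260, 228). The grey toggle is over at its "on" end at about (547, 195), the box car and jar stand where they were, and the arm is clear of everything.

```bash
python3 -c "
from rig import *
print(close_job())"
```

```text
the job is handed in; nothing more can be done
None
```

The job is handed in: pictures showed the turntable deck flush in the pit over its drive dogs and the grey isolator's toggle thrown to on, with the box car and paint jar still in place; the hand-in returned no verdict.

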